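# Load the bench rack from the carrier in reverse order

## Robot

A 7-joint arm with a two-finger parallel gripper is mounted at the origin on a cart in front of the work surface, level with it; the furniture and walls round the work are solid. World frame = base frame: x ahead of the robot, y to its left, z up, the work surface at z = 0. Lengths are in m, angles in rad, forces in N, time in s.
With the tool pointing down it reaches from about 0.4 to 0.925 m from the base axis. Payload 5.6 kg.
Tool frame: the origin (TCP) lies between the finger pads; the fingertips stand manip.nose_length ahead of it and the grasp point (between the pads) lies 8 mm behind it (manip.nose_length is the distance from the TCP to the fingertips, in m); z points along the fingers, y is the direction in which the jaws open and shut (so a half turn about z gives the same grasp; the last joint's range is limited). The gripper opens to 85 mm and grips with 20 to 120 N. Pads are 22 mm wide; open, the fingers measure 114 mm over their backs; the gripper's body (76 mm by 85 mm) begins 54 mm behind the grasp point. The pads swing forward as they close: fully open they stand 13 mm farther back than shut.
Start: joints at [1.226, 0.468, -0.012, 1.603, 0.006, 1.071, -0.056], TCP at [0.193, -0.621, 0.242] pointing down, gripper open.
Joint ranges: [-2.53, 2.53], [-0.31, 2.02], [-1.57, 1.55], [0.28, 2.44], [-1.29, 4.43], [0.15, 1.84], [-2.92, 2.92]. Speed limits (rad/s): [2.57, 2.57, 3.14, 3.14, 3.14, 3.14, 3.14].

## Interface

Orientations are given as a 3x3 rotation matrix whose columns are the frame's x, y, z axes.
In Python, from cell import manip, imaging, job gives the robot as it stands.
- The arm moves only by the shell command python3 -m jog 'ROWS' [FORCE]. ROWS is JSON, a list of rows, each a list of 3 entries, a list of its own where there are three numbers: the shift along the world's x, y, z in mm, then the turn, a rotation vector about the world's x, y, z in degrees, then the opening, from 0 (shut) to 1 (fully open). In form: [[[tx, ty, tz], [ax, ay, az], jaw], ...]. A call has 1 to 5 rows; each row shifts and turns the commanded pose from where the row before left it; what a row does not reach is not made up. A row lasts 1/8 s, in which the tool goes at most 62.5 mm and 10.7 degrees, less where a joint would pass 70% of its speed; a pose out of reach is approached as far as the arm can. A call is refused whole if a number of a shift passes 62.5 or a number of a turn 10.7, either way. A call with a gripper value outside its range is refused whole. The fingers move at their own pace and stop on an object; FORCE is the grip in N (left out, the last holds). Time passes only in rows, so rows that do not move let the fingers close. It gives the time, the measured TCP pose, the force and the opening at its end, in the units of the state.
- manip.observe(): the state, without advancing time (a new reading comes with each control period).
- imaging.snapshot(name): name is "scene" or "top" or "wrist"; returns a dict with "image" (384x512x3 uint8, red, green, blue), "fovy" (degrees; the focal length in pixels is half the picture's height over the tangent of half this angle, whatever the lens; pixels are square), "cx", "cy" (the principal point, pixels), "T" (4x4, takes a point from camera to world coordinates). Camera axes: x right, y down, z forward; pixel columns grow to the right and rows downward; lengths in m; the calibration is good to about 2 mm. A picture is of the moment at which its call begins. There is no depth.
- job.finish_job(): hands the job in, once; it reports no verdict.
Trained networks look in the newest picture that a camera, given by its name, has taken for a name from the list of things; names that differ only in an ending like _2 or _b are one class to them, and where a whole thing is asked for, a point or a joint stands for the part that bears it (a point fixed in the world has none). Each returns a list of dicts, best first, with "conf" (0 to 1); they miss things now and then, are a little off and sometimes report something else, mostly with a low value. They report only what shows in the picture. A call takes as long as a camera call. They do not tell look-alikes from the thing itself.
- imaging.spot_in(query, camera): "bbox" ([left, top, right, bottom] in pixels, round what is visible of it).
- imaging.mark_of(query, camera): "uv" ([column, row] in pixels: a listed point, or the origin of a listed thing).
The state is a dict: "clock": time; "qpos": joint angles; "joint_velocities": joint speeds; "effort": joint torques, N m; "position": TCP position; "eef_rot": TCP orientation; "wrist_force": force on the tool from outside, world axes, zero at the start; "torque": the same for the moment, N m; "finger_gap": opening from 0.0 (shut) to 1.0 (fully open).
Only numpy, scipy, OpenCV 4.12 (cv2) and the standard library are available. Lean on these libraries where they do the work, as an engineer would, in place of code of your own. Each camera call takes 0.05 s, during which the arm holds its last target. There are 200 camera calls.

## Task

Move the four things from the dark carrier to the lighter ribbed bench rack in reverse order, so that the one needed first comes next to the rack's brass peg: what stands next to the carrier's peg goes to the bay farthest from the rack's peg, and so on along the row. Set each one upright at the centre of its bay, as it stands now, the rubber block lengthwise along the row, and let go of them all.

Things in the scene. Friction and masses are not known exactly. Their poses are not given: they have to be found in the camera images.
- carrier: Fixed dark wooden board, 80 (x) x 330 (y) mm, with four pale seat plates at y = 108, 36, -36, -108, whose tops are 15 mm above the bench; which thing stands on which varies. Origin: on the bench under the row's middle; z up, y along the row towards the brass peg (12 thick, 20 tall, at y = 160), x across, away from the robot. Loose tweezers lie 82 mm in front.
- rack: Fixed lighter wooden board, 80 (x) x 330 (y) mm, top 10 mm above the bench. Axes, origin, peg as the carrier's. Five metal ribs across it (3 thick, 6 high, at y = 144, 72, 0, -72, -144) bound four empty bays, open to front and back, centres at y = 108, 36, -36, -108, x = 0 (small dark dots). Loose spoon 84 mm in front. Behind stands a tool chest (world x over 0.6, y -0.16 to 0.16, 0.17 m tall).
- copper_spool: Loose spool of copper wire, dark grey flanges, 48 mm across, 30 mm tall, about 0.12 kg, standing on a flange. Origin: centre of its underside; z up along its axis.
- brass_spool: Loose spool of brass wire, pale flanges, 40 mm across, 24 mm tall, about 0.09 kg, standing on a flange. Origin: centre of its underside; z up along its axis.
- loupe: Loose black watchmaker's loupe, a hollow cone 33 mm across at the foot and slightly narrower at the top, 31 mm tall, about 0.02 kg, standing on its wide end. Origin: centre of its underside; z up along its axis.
- eraser_block: Loose grey rubber abrasive block, 24 mm (x) by 52 mm (y) by 13 mm (z), lying flat with its length along the row. Origin: centre of its underside; y along its length, z up.
- seat_copper_spool: Fixed pale square wooden seat plate (66 x 66 x 5 mm) on the carrier, on which the copper spool stands at the start; a disc 54 mm across is inlaid dark on it. It stays on the carrier and so still shows afterwards where the copper spool stood. Origin: centre of its underside, 10 mm above the bench; x and y as the carrier's.
- seat_brass_spool: Fixed pale square wooden seat plate (66 x 66 x 5 mm) on the carrier, on which the brass spool stands at the start; a disc 46 mm across is inlaid dark on it. It stays on the carrier and so still shows afterwards where the brass spool stood. Origin: centre of its underside, 10 mm above the bench; x and y as the carrier's.
- seat_loupe: Fixed pale square wooden seat plate (66 x 66 x 5 mm) on the carrier, on which the loupe stands at the start; a disc 39 mm across is inlaid dark on it. It stays on the carrier and so still shows afterwards where the loupe stood. Origin: centre of its underside, 10 mm above the bench; x and y as the carrier's.
- seat_eraser_block: Fixed pale square wooden seat plate (66 x 66 x 5 mm) on the carrier, on which the eraser block stands at the start; a rectangle 30 x 58 mm is inlaid dark on it. It stays on the carrier and so still shows afterwards where the eraser block stood. Origin: centre of its underside, 10 mm above the bench; x and y as the carrier's.
Things that resemble listed ones, but are neither listed nor needed, are in the scene too. What is shaped like the loupe but blue or purple is not meant.

How it is judged:
By the outcome, as a careful person would: the job done as asked, in the order asked, and still so for the second after the job is handed in, with the robot touching nothing.
It also fails if it takes over 115 s, if anything falls off the work surface, if the arm or the gripper's body presses on something with over 40 N, if the wrist force passes 120 N, or if a joint passes its speed limit or range.

## Working session

There is one attempt and no reset: what is moved stays moved. The work goes in short steps, Python scripts to look and compute and a shell command to move; the robot and the scene stay as the last step left them, time stands still between calls to the robot, and variables do not carry over. Pictures are saved under pics/ and viewed, about 12 in all and at most 16, crops included, and the job is handed in when it is done.

```bash
ls; mkdir -p pics; cat > h.py <<'E'
import numpy as np, cv2
from cell import manip, imaging, job
def snap(n,fn=None):
    s=imaging.snapshot(n)
    if fn: cv2.imwrite('pics/'+fn,s['image'][:,:,::-1])
    return s
def ray(s,uv):
    f=s['image'].shape[0]/2/np.tan(np.radians(s['fovy'])/2)
    d=np.array([(uv[0]-s['cx'])/f,(uv[1]-s['cy'])/f,1.]); T=np.array(s['T'])
    return T[:3,3],T[:3,:3]@d
def at(s,uv,z):
    o,d=ray(s,uv); return o+d*(z-o[2])/d[2]
def pix(s,p):
    T=np.array(s['T']); f=s['image'].shape[0]/2/np.tan(np.radians(s['fovy'])/2)
    c=T[:3,:3].T@(np.array(p)-T[:3,3]); return np.array([s['cx']+f*c[0]/c[2],s['cy']+f*c[1]/c[2]])
E
python3 - <<'E'
from h import *
np.set_printoptions(precision=4,suppress=True)
Z=dict(carrier=0,rack=0,copper_spool=.015,brass_spool=.015,loupe=.015,eraser_block=.015,seat_copper_spool=.01,seat_brass_spool=.01,seat_loupe=.01,seat_eraser_block=.01)
for c in ['top','scene']:
    s=snap(c,c+'1.png'); print(c,np.array(s['T'])[:3,3],s['fovy'])
    for k,z in Z.items():
        print(k,[(round(r['conf'],2),np.round(r['uv']),at(s,r['uv'],z)[:2]) for r in imaging.mark_of(k,c)[:3]])
o=manip.observe();print(o['position'],o['eef_rot'],o['finger_gap'],manip.nose_length,o['clock'])
E
cd pics; python3 -c "
import cv2,numpy as np
a=cv2.imread('top1.png');b=cv2.imread('scene1.png');cv2.imwrite('top1b.png',cv2.resize(a,(800,600)))"
```

```text
pics
top [ 0.3835 -0.0099  1.2939] 42.053681288755094
carrier [(0.6, array([154., 221.]), array([0.4373, 0.1935]))]
rack [(0.88, array([303., 200.]), array([ 0.4861, -0.1957]))]
copper_spool [(0.77, array([106., 213.]), array([0.4606, 0.3126]))]
brass_spool [(0.51, array([164., 216.]), array([0.4481, 0.1637]))]
loupe [(0.53, array([136., 219.]), array([0.4435, 0.2365])), (0.44, array([181., 172.]), array([0.5606, 0.1193]))]
eraser_block [(0.65, array([198., 223.]), array([0.4303, 0.0774]))]
seat_copper_spool [(0.75, array([109., 215.]), array([0.4542, 0.306 ]))]
seat_brass_spool [(0.78, array([166., 217.]), array([0.4473, 0.1595]))]
seat_loupe [(0.67, array([137., 217.]), array([0.4486, 0.2346]))]
seat_eraser_block [(0.89, array([191., 219.]), array([0.4408, 0.0973])), (0.74, array([166., 217.]), array([0.4465, 0.159 ]))]
scene [-0.0129  0.6352  0.9493] 47.543415646254985
carrier [(0.62, array([217., 275.]), array([0.4415, 0.1943]))]
rack [(0.91, array([285., 183.]), array([ 0.4836, -0.1854]))]
copper_spool [(0.92, array([182., 302.]), array([0.4544, 0.3117]))]
brass_spool [(0.5, arr
[... 161 characters left out ...]
.51, array([208., 280.]), array([0.4446, 0.2268])), (0.41, array([200., 233.]), array([0.5585, 0.125 ]))]
eraser_block [(0.5, array([244., 246.]), array([0.4355, 0.0895]))]
seat_copper_spool [(0.81, array([183., 298.]), array([0.4614, 0.2983]))]
seat_brass_spool [(0.8, array([224., 261.]), array([0.4502, 0.1565]))]
seat_loupe [(0.91, array([204., 278.]), array([0.4575, 0.2271])), (0.75, array([208., 281.]), array([0.4438, 0.2277])), (0.59, array([181., 301.]), array([0.4605, 0.3068]))]
seat_eraser_block [(0.55, array([242., 248.]), array([0.4371, 0.0974]))]
[ 0.1931 -0.6206  0.2423] [[ 0.9548  0.2972 -0.    ]
 [ 0.2972 -0.9548 -0.    ]
 [-0.      0.     -1.    ]] 0.9973050780940145 0.011 1.1
```

View pics/top1b.png

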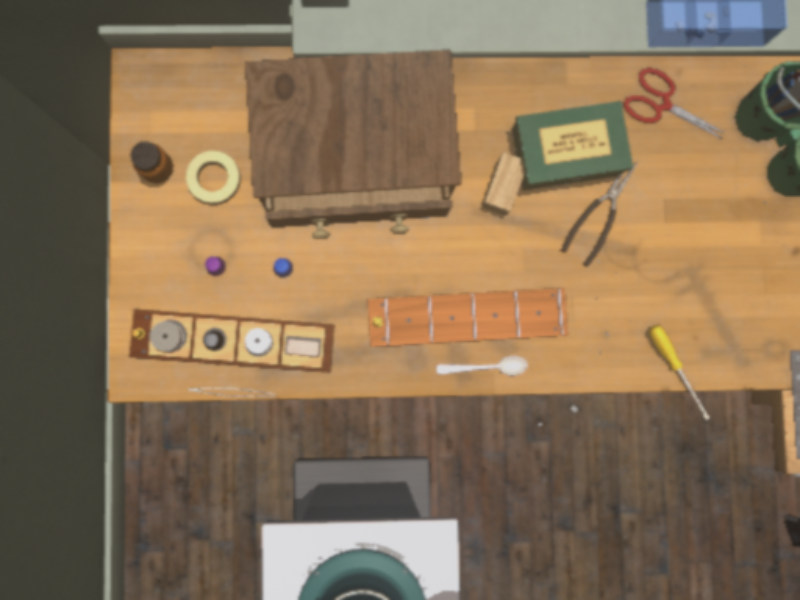

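View pics/scene1.png

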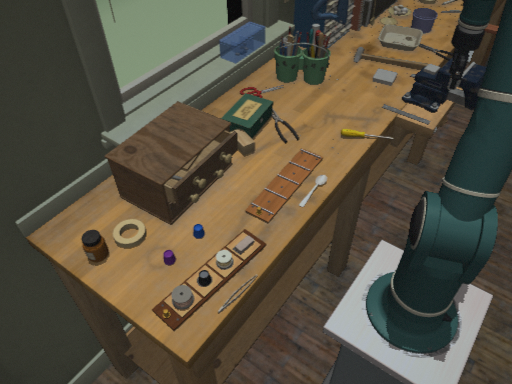

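The top view shows the pegs at the left end of both boards, at (138,333) on the carrier and (377,322) on the rack. From the carrier peg the order is copper spool, loupe, brass spool, eraser. On the rack that means copper at y=-108, loupe at -36, brass at +36 and eraser at +108. The blue and purple cones at (283,267) and (214,265) are decoys.

```bash
python3 - <<'E'
from h import *
s=snap('top'); k=.64
C=[(133,310),(334,324),(331,371),(129,356)];R=[(369,297),(566,289),(567,335),(371,347)]
for n,q in (('car',C),('rack',R)):
    P=np.array([at(s,np.array(p)*k,.01)[:2] for p in q])
    c=P.mean(0); y=(P[0]+P[3]-P[1]-P[2])/2
    print(n,c,np.linalg.norm(y),'yaw x-axis deg',np.degrees(np.arctan2(-y[0],y[1])))
E
python3 -m jog '[[[40,60,0],[0,0,10.5],1],[[40,60,0],[0,0,10.5],1],[[40,60,0],[0,0,10.5],1],[[40,60,0],[0,0,10.5],1],[[30,60,0],[0,0,10.5],1]]' 40
```

```text
car [0.44592386 0.20461179] 0.32938209250769107 yaw x-axis deg -5.120351795849379
rack [ 0.47780362 -0.18509336] 0.3270241476021901 yaw x-axis deg 1.9704991976215405
clock: 1.78
position: [0.3611, -0.355, 0.2427]
eef_rot: [[0.34, 0.941, 0.001], [0.941, -0.34, -0.001], [-0.0, 0.001, -1.0]]
wrist_force: [1.9, -0.3, 0.1]
finger_gap: 0.999
```

```bash
python3 -m jog '[[[35,50,20],[0,0,10.5],1],[[30,40,20],[0,0,10.5],1],[[20,40,20],[0,0,1],1],[[0,0,0],[0,0,0],1],[[0,0,0],[0,0,0],1]]'
python3 - <<'E'
from h import *
s=snap('wrist','w1.png'); print(np.array(s['T']).round(3),s['fovy'])
print([(r['conf'],r['uv'],at(s,r['uv'],0)) for r in imaging.mark_of('rack','wrist')])
E
```

```text
clock: 2.4
position: [0.4434, -0.2286, 0.3016]
eef_rot: [[-0.031, 1.0, -0.0], [1.0, 0.031, -0.001], [-0.001, -0.0, -1.0]]
wrist_force: [-1.1, -1.1, -0.8]
finger_gap: 1.0
[[ 0.999  0.03   0.01   0.441]
 [ 0.032 -0.945 -0.325 -0.145]
 [ 0.     0.325 -0.946  0.434]
 [ 0.     0.     0.     1.   ]] 60.00172473539121
[(0.59, [293.7, 115.0], array([ 0.48476367, -0.19474041,  0.        ]))]
```

View pics/w1.png

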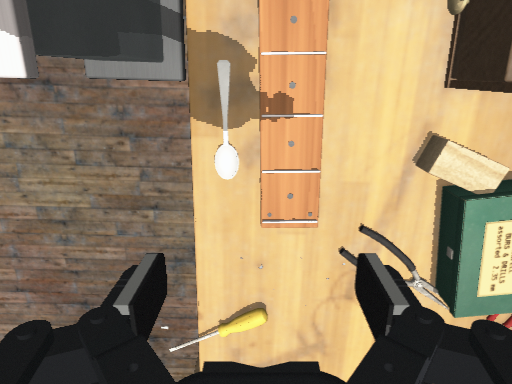

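The wrist view shows the rack with its four bay dots at about (293,19), (292,85), (291,143) and (290,196), and the spoon to its left in front. I'll locate the dots to sub-pixel accuracy, then move on to the carrier.

```bash
python3 - <<'E'
from h import *
s=snap('wrist'); g=cv2.cvtColor(s['image'],cv2.COLOR_RGB2GRAY).astype(float)
P=[]
for u,v in [(293,19),(292,85),(291,143),(290,196)]:
    w=g[v-6:v+7,u-6:u+7]; w=np.clip(np.median(w)-25-w,0,None); yy,xx=np.mgrid[v-6:v+7,u-6:u+7]
    uv=((w*xx).sum()/w.sum(),(w*yy).sum()/w.sum()); P.append(at(s,uv,.01)[:2]); print(np.round(uv,1),P[-1])
P=np.array(P); Y=np.array([108,36,-36,-108])/1000
yv=(Y[:,None]*P).sum(0)/(Y**2).sum(); a=np.arctan2(-yv[0],yv[1]); c=P.mean(0)
print('center',c,'scale',np.linalg.norm(yv),'yaw',np.degrees(a))
for y in Y: print(y,c+y*np.array([-np.sin(a),np.cos(a)]))
E
python3 -m jog '[[[10,60,0],[0,0,-7],1],[[0,60,0],[0,0,0],1],[[-10,60,0],[0,0,0],1],[[0,60,0],[0,0,0],1],[[0,60,0],[0,0,0],1]]'
python3 -m jog '[[[0,50,0],[0,0,0],1],[[0,10,0],[0,0,0],1],[[0,0,0],[0,0,0],1],[[0,0,0],[0,0,0],1]]'
python3 - <<'E'
from h import *
s=snap('wrist','w2.png')
for q in ['copper_spool','loupe','brass_spool','eraser_block']:
    for k in (q,'seat_'+q):
        print(k,[(round(r['conf'],2),np.round(r['uv']),at(s,r['uv'],.01 if 'seat' in k else .015).round(4)[:2]) for r in imaging.mark_of(k,'wrist')[:2]])
E
```

```text
[293.3  19.4] [ 0.47592075 -0.08644244]
[292.8  84. ] [ 0.47966006 -0.15704818]
[291.7 143.2] [ 0.48273887 -0.22983836]
[290.7 195.3] [ 0.48568013 -0.30110122]
center [ 0.48099995 -0.19360755] scale 0.9965229008044107 yaw 2.584746872463492
0.108 [ 0.47612947 -0.08571743]
0.036 [ 0.47937646 -0.15764418]
-0.036 [ 0.48262345 -0.22957093]
-0.108 [ 0.48587043 -0.30149767]
clock: 3.18
position: [0.4436, 0.0725, 0.3017]
eef_rot: [[0.094, 0.996, 0.0], [0.996, -0.094, -0.001], [-0.001, 0.0, -1.0]]
wrist_force: [1.4, -0.0, -0.4]
finger_gap: 1.004
clock: 3.68
position: [0.4442, 0.1299, 0.3014]
eef_rot: [[0.094, 0.996, -0.001], [0.996, -0.094, -0.001], [-0.001, -0.001, -1.0]]
wrist_force: [-0.3, 0.0, -0.3]
finger_gap: 0.999
copper_spool [(0.39, array([259.,  60.]), array([0.4513, 0.2276]))]
seat_copper_spool []
loupe [(0.97, array([361.,  46.]), array([0.5702, 0.2315])), (0.81, array([359., 141.]), array([0.5684, 0.1203]))]
seat_loupe []
brass_spool [(0.63, array([256., 117.]), array([0.4408, 0.1625]))]
seat_brass_spool [(0.69, array([258., 115.]), array([0.4441, 0.1632])), (0.28, array([258.,  91.]), array([0.4463, 0.1924]))]
eraser_block [(0.91, array([254., 177.]), array([0.4316, 0.0844]))]
seat_eraser_block [(0.9, array([258., 172.]), array([0.4368, 0.0899]))]
```

View pics/w2.png

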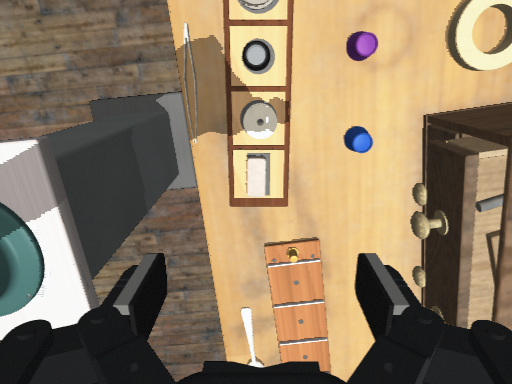

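```bash
python3 - <<'E'
from h import *
im=cv2.imread('pics/w2.png')[0:215,215:305]; im=cv2.resize(im,None,fx=2.8,fy=2.8,interpolation=cv2.INTER_CUBIC)
cv2.imwrite('pics/w2c.png',im)
s=snap('wrist')
for n,uv,z in [('brass',(260,121),.039),('loupe',(258,55),.046),('eraser',(257,174),.028)]: print(n,at(s,uv,z))
E
```

```text
brass [0.44606364 0.16198714 0.039     ]
loupe [0.45044049 0.23365752 0.046     ]
eraser [0.43604217 0.09440752 0.028     ]
```

View pics/w2c.png

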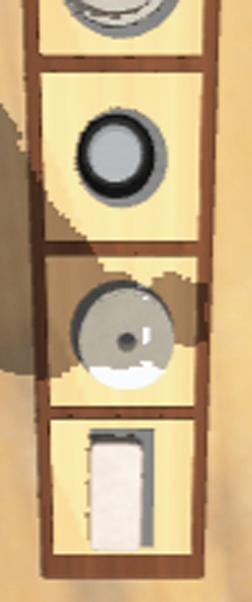

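The crop shows all four things, each slightly off its inlay. The brass spool's hole is at (260,122), the loupe's bore at (258,55) and the eraser's top centre at about (257,178). I'll start with the eraser.

```bash
python3 -m jog '[[[-4,-20,-60],[0,0,0],1],[[-3,-20,-60],[0,0,0],0.6],[[0,0,-60],[0,0,0],0.6],[[0,0,-20],[0,0,0],0.6],[[0,0,0],[0,0,0],0.6]]'
python3 - <<'E'
from h import *
s=snap('wrist','w3.png')
print(manip.observe()['position'],pix(s,(.437,.090,.028)))
E
```

```text
clock: 4.8
position: [0.4358, 0.0925, 0.102]
eef_rot: [[0.09, 0.996, -0.004], [0.996, -0.09, 0.0], [-0.0, -0.004, -1.0]]
wrist_force: [-0.7, -1.0, -0.3]
finger_gap: 0.598
[0.43694526 0.09280995 0.10329963] [262.90927273 208.56191628]
```

View pics/w3.png

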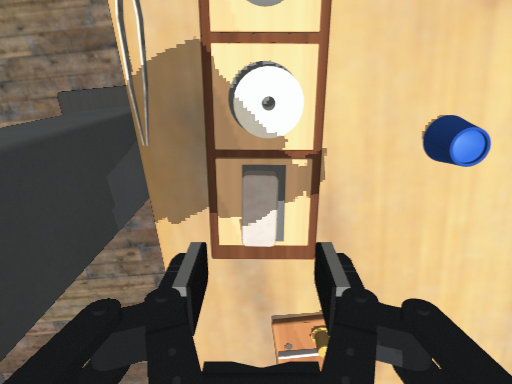

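The eraser is at about x 243–278, y 174–246, with its top centre near (260,210). The brass spool's hole is at (268,103).

```bash
python3 - <<'E'
from h import *
s=snap('wrist')
for uv,z in [((260,210),.028),((260,174),.028),((260,246),.028),((260,166),.028),((268,103),.039)]: print(at(s,uv,z).round(4))
print(manip.observe()['position'])
E
python3 -m jog '[[[-1,-2,-30],[0,0,0],0.6],[[0,0,-25],[0,0,0],0.6],[[0,0,-10],[0,0,0],0.6],[[0,0,-7],[0,0,0],0.6],[[0,0,0],[0,0,0],0.6]]'
```

```text
[0.4362 0.0889 0.028 ]
[0.4385 0.1142 0.028 ]
[0.4337 0.0617 0.028 ]
[0.439  0.1195 0.028 ]
[0.4472 0.1594 0.039 ]
[0.4375918  0.0928837  0.10406863]
clock: 5.52
position: [0.4364, 0.0906, 0.0318]
eef_rot: [[0.091, 0.996, 0.001], [0.996, -0.091, -0.0], [0.0, 0.001, -1.0]]
wrist_force: [0.1, 0.8, 0.4]
finger_gap: 0.596
```

```bash
python3 -m jog '[[[0,-1,-2],[0,0,0],0.6],[[0,0,0],[0,0,0],0.1],[[0,0,0],[0,0,0],0.1],[[0,0,0],[0,0,0],0.1],[[0,0,0],[0,0,0],0.1]]' 40
python3 -m jog '[[[0,0,40],[0,0,0],0.1],[[0,0,40],[0,0,0],0.1],[[0,0,0],[0,0,0],0.1]]'
python3 - <<'E'
from h import *
s=snap('wrist','w4.png')
E
```

```text
clock: 6.15
position: [0.4362, 0.0894, 0.0298]
eef_rot: [[0.091, 0.996, 0.001], [0.996, -0.091, -0.0], [-0.0, 0.001, -1.0]]
wrist_force: [0.3, -1.7, 6.5]
finger_gap: 0.269
clock: 6.52
position: [0.4378, 0.0898, 0.1117]
eef_rot: [[0.091, 0.996, 0.006], [0.996, -0.091, 0.0], [0.001, 0.006, -1.0]]
wrist_force: [-0.2, 0.6, -0.6]
finger_gap: 0.264
```

View pics/w4.png

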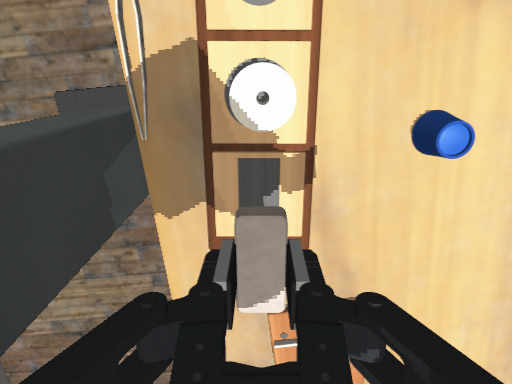

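```bash
python3 - <<'E'
from h import *
s=snap('wrist'); print(manip.observe()['position'])
for uv in [(262,207),(262,217),(262,312)]: print(at(s,uv,.110).round(4))
E
python3 -m jog '[[[15,-58,0],[0,0,2],0.1],[[10,-60,0],[0,0,2],0.1],[[10,-50,0],[0,0,2],0.1],[[3,-8,0],[0,0,2],0.1],[[0,0,0],[0,0,0],0.1]]'
```

```text
[0.43590658 0.08906137 0.10930549]
[0.4401 0.1181 0.11  ]
[0.4396 0.1135 0.11  ]
[0.4352 0.0637 0.11  ]
clock: 7.25
position: [0.4731, -0.0872, 0.1079]
eef_rot: [[-0.046, 0.999, -0.002], [0.999, 0.046, 0.001], [0.001, -0.002, -1.0]]
wrist_force: [-0.3, 0.6, 0.0]
finger_gap: 0.266
```

```bash
python3 -m jog '[[[3,1,-30],[0,0,0],0.1],[[0,0,-20],[0,0,0],0.1],[[0,0,0],[0,0,0],0.1]]'
python3 - <<'E'
from h import *
s=snap('wrist','w5.png');p=manip.observe()['position'];print(p)
for y in (-.085718,-.157644): print(pix(s,(.47613 if y>-.1 else .47938,y,.01)))
E
```

```text
clock: 7.62
position: [0.4752, -0.0838, 0.0577]
eef_rot: [[-0.051, 0.999, -0.004], [0.999, 0.051, 0.001], [0.002, -0.004, -1.0]]
wrist_force: [0.1, 0.3, 0.2]
finger_gap: 0.263
[ 0.47614255 -0.0840848   0.05867486]
[262.27019832 225.01824404]
[261.39831042 323.61088053]
```

View pics/w5.png

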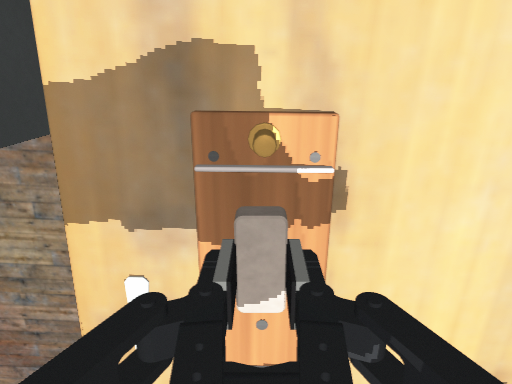

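The next bay's dot at (262,324) matches the prediction, so I can lower the block.

```bash
python3 -m jog '[[[0,-2,-20],[0,0,0],0.1],[[0,0,-9],[0,0,0],0.1],[[0,0,-2],[0,0,0],0.1],[[0,0,0],[0,0,0],0.1]]'
```

```text
clock: 8.18
position: [0.4772, -0.0873, 0.0288]
eef_rot: [[-0.049, 0.999, 0.001], [0.999, 0.049, -0.0], [-0.0, 0.001, -1.0]]
wrist_force: [-0.9, -0.0, -0.8]
finger_gap: 0.268
```

```bash
python3 -m jog '[[[-1,1,-2],[0,0,0],0.1],[[0,0,-1],[0,0,0],0.1],[[0,0,0],[0,0,0],0.1]]'; python3 -m jog '[[[0,0,-1],[0,0,0],0.1],[[0,0,0],[0,0,0],0.1]]'
```

```text
clock: 8.55
position: [0.476, -0.0866, 0.0254]
eef_rot: [[-0.049, 0.999, 0.0], [0.999, 0.049, -0.0], [-0.0, 0.0, -1.0]]
wrist_force: [0.3, 1.1, -0.1]
finger_gap: 0.264
clock: 8.8
position: [0.4761, -0.0866, 0.0248]
eef_rot: [[-0.049, 0.999, 0.0], [0.999, 0.049, -0.001], [-0.001, 0.0, -1.0]]
wrist_force: [-0.9, 0.5, 5.7]
finger_gap: 0.266
```

```bash
python3 -m jog '[[[0,0,0],[0,0,0],0.55],[[0,0,0],[0,0,0],0.55],[[0,0,0],[0,0,0],0.55],[[0,0,40],[0,0,0],0.7],[[0,0,45],[0,0,0],0.8]]'
python3 -m jog '[[[-10,60,0],[0,0,-4],0.8],[[-10,60,0],[0,0,-4],0.8],[[-8,60,0],[0,0,0],0.8],[[-2,60,0],[0,0,0],0.8],[[0,8,0],[0,0,0],0.8]]'
python3 -m jog '[[[0,0,0],[0,0,0],0.8],[[0,0,0],[0,0,0],0.8]]'
python3 - <<'E'
from h import *
s=snap('wrist','w6.png');p=manip.observe()['position'];print(p,pix(s,(.4465,.1607,.039)),pix(s,(.4505,.2335,.046)))
print([(r['conf'],r['bbox']) for r in imaging.spot_in('brass_spool','wrist')])
E
```

```text
clock: 9.43
position: [0.4753, -0.0862, 0.1097]
eef_rot: [[-0.049, 0.999, -0.002], [0.999, 0.049, 0.001], [0.001, -0.002, -1.0]]
wrist_force: [0.2, 0.1, 0.7]
finger_gap: 0.8
clock: 10.05
position: [0.4451, 0.1665, 0.1098]
eef_rot: [[0.083, 0.997, 0.001], [0.997, -0.083, 0.003], [0.003, 0.001, -1.0]]
wrist_force: [-0.8, -0.3, 0.1]
finger_gap: 0.801
clock: 10.3
position: [0.4461, 0.1595, 0.109]
eef_rot: [[0.093, 0.996, -0.001], [0.996, -0.093, -0.001], [-0.001, -0.001, -1.0]]
wrist_force: [-0.4, -0.1, -0.7]
finger_gap: 0.803
[0.44619813 0.15946362 0.10911534] [260.97764426 205.7512132 ] [256.13480164  90.53661006]
[]
```

View pics/w6.png

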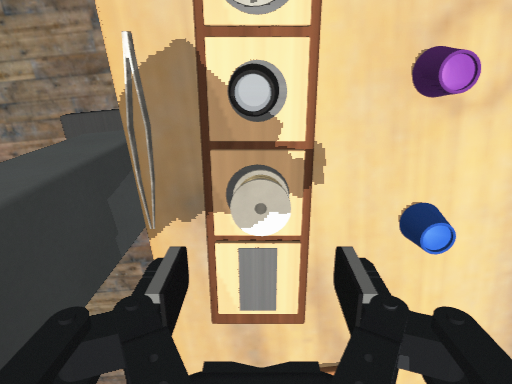

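The brass hole is at (261,209), directly below the TCP to within 1 mm. The loupe's mouth is at (253,92).

```bash
python3 - <<'E'
from h import *
s=snap('wrist')
print(at(s,(261,209),.039),at(s,(254,92),.046))
E
python3 -m jog '[[[0,-0.5,-40],[0,0,0],0.8],[[0,0,-25],[0,0,0],0.8],[[0,0,-11],[0,0,0],0.8],[[0,0,0],[0,0,0],0.3],[[0,0,0],[0,0,0],0.3]]'
python3 -m jog '[[[0,0,0],[0,0,0],0.3],[[0,0,0],[0,0,0],0.3],[[0,0,0],[0,0,0],0.3]]'
```

```text
[0.44644974 0.1584409  0.039     ] [0.44940079 0.23289678 0.046     ]
clock: 11.08
position: [0.4467, 0.1611, 0.0343]
eef_rot: [[0.091, 0.996, 0.002], [0.996, -0.091, 0.0], [0.0, 0.002, -1.0]]
wrist_force: [-2.3, -1.6, 5.9]
finger_gap: 0.412
clock: 11.45
position: [0.4466, 0.1611, 0.0344]
eef_rot: [[0.091, 0.996, 0.002], [0.996, -0.091, -0.0], [0.0, 0.002, -1.0]]
wrist_force: [-1.8, -1.6, 6.8]
finger_gap: 0.41
```

```bash
python3 -m jog '[[[0,0,25],[0,0,0],0.3],[[0,0,45],[0,0,0],0.3],[[0,0,5],[0,0,0],0.3],[[0,0,0],[0,0,0],0.3]]'
python3 - <<'E'
from h import *
s=snap('wrist','w7.png');p=manip.observe()['position'];print(p)
E
```

```text
clock: 11.95
position: [0.4461, 0.1605, 0.1085]
eef_rot: [[0.092, 0.996, 0.001], [0.996, -0.092, -0.0], [-0.0, 0.001, -1.0]]
wrist_force: [-0.2, -0.1, -1.0]
finger_gap: 0.404
[0.44559596 0.1603609  0.10779552]
```

View pics/w7.png

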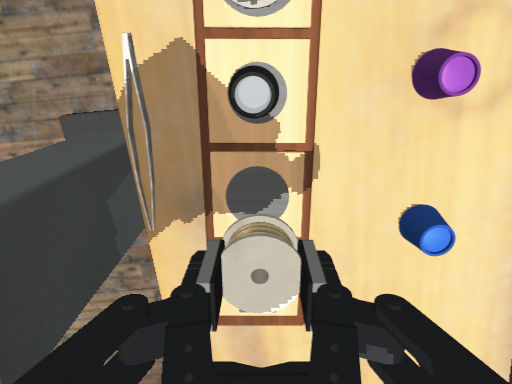

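```bash
python3 - <<'E'
from h import *
s=snap('wrist');p=manip.observe()['position'];print(p, at(s,(260,276),p[2]+.0046)-p)
E
python3 -m jog '[[[8,-60,0],[0,0,4],0.3],[[8,-60,0],[0,0,4],0.3],[[8,-60,0],[0,0,0],0.3],[[8,-60,0],[0,0,0],0.3],[[2,-60,0],[0,0,0],0.3]]'
python3 -m jog '[[[0,-18,0],[0,0,0],0.3],[[0,0,0],[0,0,0],0.3],[[0,0,0],[0,0,0],0.3]]'
```

```text
[0.44530614 0.16046278 0.10745651] [-0.00011664 -0.0024421   0.0046    ]
clock: 12.68
position: [0.4795, -0.1408, 0.1072]
eef_rot: [[-0.049, 0.999, -0.001], [0.999, 0.049, 0.001], [0.001, -0.001, -1.0]]
wrist_force: [0.7, 0.1, -2.1]
finger_gap: 0.404
clock: 13.05
position: [0.4798, -0.1546, 0.108]
eef_rot: [[-0.052, 0.999, -0.001], [0.999, 0.052, 0.001], [0.001, -0.001, -1.0]]
wrist_force: [0.1, 0.6, -0.5]
finger_gap: 0.408
```

```bash
python3 -m jog '[[[0,0,-45],[0,0,0],0.3],[[0,0,-25],[0,0,0],0.3],[[0,0,-5],[0,0,0],0.3],[[0,0,0],[0,0,0],0.3]]';python3 -m jog '[[[0,0,-1.5],[0,0,0],0.3],[[0,0,-1],[0,0,0],0.3],[[0,0,0],[0,0,0],0.3]]'
```

```text
clock: 13.55
position: [0.4805, -0.1556, 0.0338]
eef_rot: [[-0.051, 0.999, 0.0], [0.999, 0.051, 0.0], [0.0, 0.0, -1.0]]
wrist_force: [-0.6, -0.3, -1.2]
finger_gap: 0.409
clock: 13.92
position: [0.4801, -0.1573, 0.0313]
eef_rot: [[-0.048, 0.999, 0.001], [0.999, 0.048, -0.0], [-0.0, 0.001, -1.0]]
wrist_force: [0.5, 0.1, -0.9]
finger_gap: 0.405
```

```bash
python3 -m jog '[[[0,2,-1],[0,0,0],0.3],[[0,0,0],[0,0,0],0.3]]';python3 -m jog '[[[0,0,-1],[0,0,0],0.3],[[0,0,0],[0,0,0],0.3]]'
```

```text
clock: 14.18
position: [0.4799, -0.1548, 0.0298]
eef_rot: [[-0.049, 0.999, -0.0], [0.999, 0.049, 0.0], [0.0, -0.0, -1.0]]
wrist_force: [0.1, -0.1, -0.8]
finger_gap: 0.405
clock: 14.42
position: [0.4799, -0.155, 0.0294]
eef_rot: [[-0.049, 0.999, -0.0], [0.999, 0.049, -0.001], [-0.001, -0.0, -1.0]]
wrist_force: [-2.3, -0.1, 7.6]
finger_gap: 0.414
```

```bash
python3 -m jog '[[[0,0,0],[0,0,0],0.7],[[0,0,0],[0,0,0],0.7],[[0,0,0],[0,0,0],0.7],[[0,0,40],[0,0,0],0.7],[[0,0,45],[0,0,0],0.7]]' 25
python3 -m jog '[[[-6,62,0],[0,0,-4],0.7],[[-6,62,0],[0,0,-4],0.7],[[-6,62,0],[0,0,0],0.7],[[-6,62,0],[0,0,0],0.7],[[-6,62,0],[0,0,0],0.7]]'
python3 -m jog '[[[0,62,0],[0,0,0],0.7],[[0,12,0],[0,0,0],0.7],[[0,0,0],[0,0,0],0.7],[[0,0,0],[0,0,0],0.7]]'
python3 - <<'E'
from h import *
s=snap('wrist','w8.png');p=manip.observe()['position'];print(p,pix(s,(.4497,.2330,.046)))
E
```

```text
clock: 15.05
position: [0.4793, -0.1547, 0.1141]
eef_rot: [[-0.049, 0.999, -0.002], [0.999, 0.049, 0.001], [0.001, -0.002, -1.0]]
wrist_force: [0.4, -0.3, -0.4]
finger_gap: 0.703
clock: 15.68
position: [0.4497, 0.1567, 0.114]
eef_rot: [[0.091, 0.996, 0.001], [0.996, -0.091, -0.0], [-0.0, 0.001, -1.0]]
wrist_force: [1.7, -0.5, -0.5]
finger_gap: 0.698
clock: 16.18
position: [0.4502, 0.2268, 0.1135]
eef_rot: [[0.093, 0.996, -0.001], [0.996, -0.093, -0.002], [-0.002, -0.0, -1.0]]
wrist_force: [0.3, 0.3, 0.6]
finger_gap: 0.703
[0.4503285  0.2267177  0.11356867] [258.89764052 200.1263065 ]
```

View pics/w8.png

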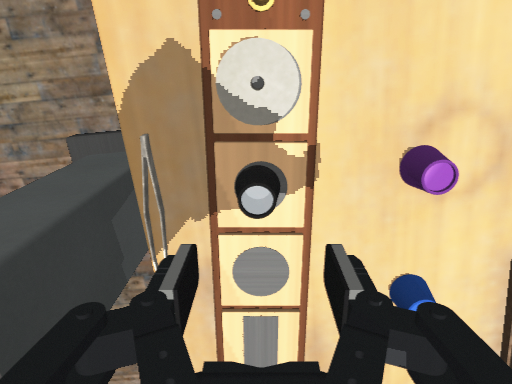

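The loupe's mouth is at (258,200), as predicted. The copper spool's hole is at (257,83).

```bash
python3 - <<'E'
from h import *
s=snap('wrist');print(at(s,(257,83),.045),at(s,(258,200),.046))
E
python3 -m jog '[[[-0.5,6,-40],[0,0,0],0.7],[[0,0,-22],[0,0,0],0.7],[[0,0,-12],[0,0,0],0.7],[[0,0,0],[0,0,0],0.7]]'
python3 -m jog '[[[0,0,0],[0,0,0],0.2],[[0,0,0],[0,0,0],0.2],[[0,0,0],[0,0,0],0.2],[[0,0,0],[0,0,0],0.2]]'
```

```text
[0.45555498 0.3045058  0.045     ] [0.44927797 0.23301736 0.046     ]
clock: 16.77
position: [0.4494, 0.2341, 0.0395]
eef_rot: [[0.092, 0.996, -0.001], [0.996, -0.092, -0.001], [-0.001, -0.001, -1.0]]
wrist_force: [-0.5, -0.8, 0.1]
finger_gap: 0.702
clock: 17.27
position: [0.4501, 0.2351, 0.0408]
eef_rot: [[0.091, 0.996, 0.002], [0.996, -0.091, 0.0], [0.0, 0.002, -1.0]]
wrist_force: [-0.9, -0.3, 5.9]
finger_gap: 0.316
```

```bash
python3 -m jog '[[[0,0,25],[0,0,0],0.2],[[0,0,40],[0,0,0],0.2],[[0,0,5],[0,0,0],0.2],[[0,0,0],[0,0,0],0.2]]'
python3 - <<'E'
from h import *
s=snap('wrist','w9.png');p=manip.observe()['position'];print(p)
E
```

```text
clock: 17.77
position: [0.4496, 0.2346, 0.1099]
eef_rot: [[0.091, 0.996, 0.001], [0.996, -0.091, -0.0], [-0.0, 0.001, -1.0]]
wrist_force: [0.8, -0.1, -1.0]
finger_gap: 0.314
[0.4491548  0.23441409 0.10929695]
```

View pics/w9.png

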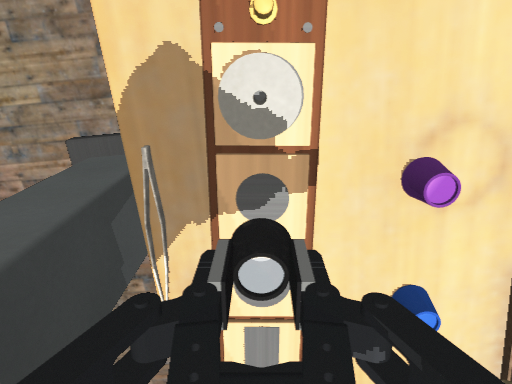

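```bash
python3 - <<'E'
from h import *
s=snap('wrist');p=manip.observe()['position'];print(p, at(s,(261.5,275),p[2]+.0052)-p)
E
python3 -m jog '[[[5,-62,0],[0,0,4],0.2],[[5,-62,0],[0,0,4],0.2],[[5,-62,0],[0,0,0],0.2],[[5,-62,0],[0,0,0],0.2],[[5,-62,0],[0,0,0],0.2]]'
python3 -m jog '[[[5,-62,0],[0,0,0],0.2],[[3,-62,0],[0,0,0],0.2],[[0,-28,0],[0,0,0],0.2],[[0,0,0],[0,0,0],0.2],[[0,0,0],[0,0,0],0.2]]'
```

```text
[0.44894693 0.23439412 0.10896137] [ 0.00055232 -0.00149573  0.0052    ]
clock: 18.5
position: [0.4738, -0.0769, 0.1089]
eef_rot: [[-0.049, 0.999, -0.001], [0.999, 0.049, 0.001], [0.001, -0.001, -1.0]]
wrist_force: [0.6, -0.2, -0.4]
finger_gap: 0.31
clock: 19.12
position: [0.482, -0.2255, 0.109]
eef_rot: [[-0.05, 0.999, -0.001], [0.999, 0.05, 0.002], [0.002, -0.001, -1.0]]
wrist_force: [0.1, 1.3, -0.4]
finger_gap: 0.312
```

Target TCP is (0.482, -0.228).

```bash
python3 -m jog '[[[0,-2,-40],[0,0,0],0.2],[[0,0,-25],[0,0,0],0.2],[[0,0,-4],[0,0,0],0.2],[[0,0,0],[0,0,0],0.2]]';python3 -m jog '[[[0,0,-1.5],[0,0,0],0.2],[[0,0,0],[0,0,0],0.2]]'
```

```text
clock: 19.62
position: [0.483, -0.2278, 0.0412]
eef_rot: [[-0.051, 0.999, 0.0], [0.999, 0.051, 0.0], [0.0, 0.0, -1.0]]
wrist_force: [0.3, -0.2, 0.6]
finger_gap: 0.31
clock: 19.88
position: [0.4829, -0.2292, 0.0401]
eef_rot: [[-0.049, 0.999, 0.001], [0.999, 0.049, -0.001], [-0.001, 0.001, -1.0]]
wrist_force: [0.4, -1.0, 0.3]
finger_gap: 0.311
```

```bash
python3 -m jog '[[[-0.5,1,-2],[0,0,0],0.2],[[0,0,-1],[0,0,0],0.2],[[0,0,0],[0,0,0],0.2]]';python3 -m jog '[[[0,0,-1],[0,0,0],0.2],[[0,0,0],[0,0,0],0.2]]';python3 -m jog '[[[0,0,-0.7],[0,0,0],0.2],[[0,0,0],[0,0,0],0.2]]'
```

```text
clock: 20.25
position: [0.4819, -0.228, 0.0363]
eef_rot: [[-0.049, 0.999, -0.0], [0.999, 0.049, 0.0], [0.0, -0.0, -1.0]]
wrist_force: [0.3, 1.0, -0.6]
finger_gap: 0.314
clock: 20.5
position: [0.482, -0.2281, 0.0359]
eef_rot: [[-0.049, 0.999, -0.0], [0.999, 0.049, -0.001], [-0.001, -0.0, -1.0]]
wrist_force: [-1.9, 0.0, 5.4]
finger_gap: 0.311
clock: 20.75
position: [0.4821, -0.2281, 0.0358]
eef_rot: [[-0.049, 0.999, -0.0], [0.999, 0.049, -0.001], [-0.001, -0.0, -1.0]]
wrist_force: [-3.7, 0.5, 11.4]
finger_gap: 0.314
```

```bash
python3 -m jog '[[[0,0,0.5],[0,0,0],0.6],[[0,0,0],[0,0,0],0.6],[[0,0,0],[0,0,0],0.6],[[0,0,40],[0,0,0],0.7],[[0,0,45],[0,0,0],0.9]]' 40
python3 -m jog '[[[-5,62,0],[0,0,-4],0.9],[[-5,62,0],[0,0,-4],0.9],[[-5,62,0],[0,0,0],0.9],[[-5,62,0],[0,0,0],0.9],[[-5,62,0],[0,0,0],0.9]]'
python3 -m jog '[[[0,62,0],[0,0,0],0.9],[[0,62,0],[0,0,0],0.9],[[0,62,0],[0,0,0],0.9],[[0,28,0],[0,0,0],0.9],[[0,0,0],[0,0,0],0.9]]'
python3 -m jog '[[[0,0,0],[0,0,0],0.9]]'
python3 - <<'E'
from h import *
s=snap('wrist','w10.png');p=manip.observe()['position'];print(p,pix(s,(.4555,.3045,.045)))
E
```

```text
clock: 21.38
position: [0.4814, -0.2276, 0.1203]
eef_rot: [[-0.049, 0.999, -0.002], [0.999, 0.049, 0.002], [0.002, -0.002, -1.0]]
wrist_force: [0.3, -0.9, -0.2]
finger_gap: 0.884
clock: 22.0
position: [0.4567, 0.0837, 0.1203]
eef_rot: [[0.091, 0.996, 0.001], [0.996, -0.091, -0.0], [-0.0, 0.001, -1.0]]
wrist_force: [0.6, 0.2, -0.7]
finger_gap: 0.896
clock: 22.62
position: [0.4559, 0.2989, 0.1201]
eef_rot: [[0.086, 0.996, -0.0], [0.996, -0.086, 0.002], [0.002, -0.001, -1.0]]
wrist_force: [-0.5, 0.3, 0.7]
finger_gap: 0.904
clock: 22.75
position: [0.4569, 0.2948, 0.1197]
eef_rot: [[0.092, 0.996, -0.001], [0.996, -0.092, -0.001], [-0.001, -0.001, -1.0]]
wrist_force: [0.3, -0.4, 0.4]
finger_gap: 0.9
[0.45712082 0.29428754 0.11975514] [257.08024447 191.26885313]
```

View pics/w10.png

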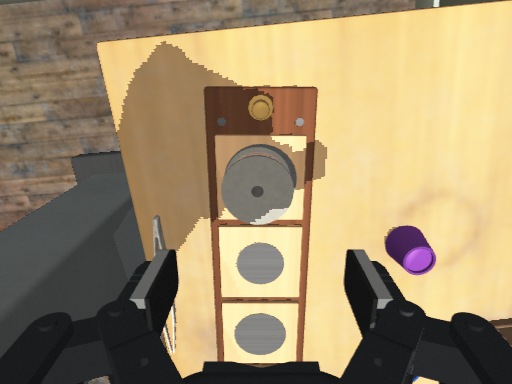

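```bash
python3 -m jog '[[[-1,8.5,-45],[0,0,0],0.9],[[0,0,-25],[0,0,0],0.9],[[0,0,-12],[0,0,0],0.9],[[0,0,0],[0,0,0],0.9]]'
python3 -m jog '[[[0,0,0],[0,0,0],0.3],[[0,0,0],[0,0,0],0.3],[[0,0,0],[0,0,0],0.3],[[0,0,0],[0,0,0],0.3]]'
python3 -m jog '[[[0,0,25],[0,0,0],0.3],[[0,0,45],[0,0,0],0.3],[[0,0,5],[0,0,0],0.3],[[0,0,0],[0,0,0],0.3]]'
python3 - <<'E'
from h import *
s=snap('wrist','w11.png');p=manip.observe()['position'];print(p)
E
```

```text
clock: 23.3
position: [0.456, 0.3034, 0.0378]
eef_rot: [[0.092, 0.996, -0.001], [0.996, -0.092, -0.001], [-0.001, -0.001, -1.0]]
wrist_force: [0.3, 0.0, 0.3]
finger_gap: 0.902
clock: 23.8
position: [0.4563, 0.3048, 0.0398]
eef_rot: [[0.091, 0.996, 0.002], [0.996, -0.091, 0.0], [0.0, 0.002, -1.0]]
wrist_force: [-2.5, -1.3, 8.7]
finger_gap: 0.5
clock: 24.3
position: [0.4561, 0.304, 0.1133]
eef_rot: [[0.091, 0.996, 0.001], [0.996, -0.091, -0.0], [-0.0, 0.001, -1.0]]
wrist_force: [-0.8, -0.1, -2.0]
finger_gap: 0.499
[0.45564725 0.30372246 0.11252951]
```

View pics/w11.png

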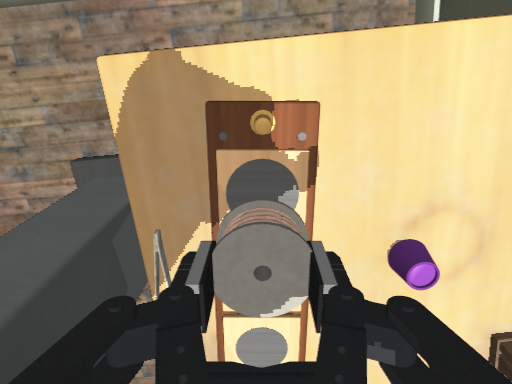

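```bash
python3 - <<'E'
from h import *
s=snap('wrist');p=manip.observe()['position'];print(p, at(s,(263,273),p[2]+.0052)-p)
E
python3 -m jog '[[[5,-62,0],[0,0,4],0.3],[[5,-62,0],[0,0,4],0.3],[[5,-62,0],[0,0,0],0.3],[[5,-62,0],[0,0,0],0.3],[[5,-62,0],[0,0,0],0.3]]'
python3 -m jog '[[[5,-62,0],[0,0,0],0.3],[[0,-62,0],[0,0,0],0.3],[[0,-62,0],[0,0,0],0.3],[[0,-62,0],[0,0,0],0.3],[[0,-45,0],[0,0,0],0.3]]'
python3 -m jog '[[[0,0,0],[0,0,0],0.3],[[0,0,0],[0,0,0],0.3]]'
```

```text
[0.45542287 0.30365073 0.11213486] [ 0.00134231 -0.00053346  0.0052    ]
clock: 25.02
position: [0.4802, -0.0075, 0.1121]
eef_rot: [[-0.049, 0.999, -0.002], [0.999, 0.049, 0.0], [0.0, -0.002, -1.0]]
wrist_force: [0.9, -0.1, -1.9]
finger_gap: 0.497
clock: 25.65
position: [0.4844, -0.3015, 0.1115]
eef_rot: [[-0.046, 0.999, -0.002], [0.999, 0.046, 0.001], [0.001, -0.002, -1.0]]
wrist_force: [0.2, 1.4, -0.6]
finger_gap: 0.496
clock: 25.9
position: [0.4854, -0.2973, 0.112]
eef_rot: [[-0.049, 0.999, -0.002], [0.999, 0.049, 0.002], [0.002, -0.001, -1.0]]
wrist_force: [0.3, 0.9, -1.4]
finger_gap: 0.497
```

Target TCP is (0.485, -0.301).

```bash
python3 -m jog '[[[0,-3.5,-45],[0,0,0],0.3],[[0,0,-25],[0,0,0],0.3],[[0,0,-3],[0,0,0],0.3],[[0,0,0],[0,0,0],0.3],[[0,0,0],[0,0,0],0.3]]';python3 -m jog '[[[0,0,-1.5],[0,0,0],0.3],[[0,0,0],[0,0,0],0.3]]'
```

```text
clock: 26.52
position: [0.4869, -0.3019, 0.0414]
eef_rot: [[-0.049, 0.999, 0.002], [0.999, 0.049, -0.001], [-0.001, 0.002, -1.0]]
wrist_force: [-0.1, 0.0, -1.1]
finger_gap: 0.5
clock: 26.78
position: [0.486, -0.3023, 0.0391]
eef_rot: [[-0.048, 0.999, 0.0], [0.999, 0.048, -0.001], [-0.001, 0.0, -1.0]]
wrist_force: [0.1, -0.6, -2.2]
finger_gap: 0.496
```

```bash
python3 -m jog '[[[-0.5,1,-2],[0,0,0],0.3],[[0,0,-1.3],[0,0,0],0.3],[[0,0,0],[0,0,0],0.3]]';python3 -m jog '[[[0,0,-0.7],[0,0,0],0.3],[[0,0,0],[0,0,0],0.3]]';python3 -m jog '[[[0,0,-0.7],[0,0,0],0.3],[[0,0,0],[0,0,0],0.3]]'
```

```text
clock: 27.15
position: [0.4853, -0.301, 0.0352]
eef_rot: [[-0.049, 0.999, -0.0], [0.999, 0.049, 0.0], [0.0, -0.0, -1.0]]
wrist_force: [-0.5, 0.0, -1.6]
finger_gap: 0.498
clock: 27.4
position: [0.4855, -0.301, 0.035]
eef_rot: [[-0.049, 0.999, -0.0], [0.999, 0.049, -0.0], [-0.0, -0.0, -1.0]]
wrist_force: [-2.0, 0.7, 4.5]
finger_gap: 0.501
clock: 27.65
position: [0.4855, -0.301, 0.0349]
eef_rot: [[-0.049, 0.999, -0.0], [0.999, 0.049, -0.001], [-0.001, -0.0, -1.0]]
wrist_force: [-4.0, 1.2, 9.6]
finger_gap: 0.501
```

Release, rise, and move so that the wrist camera sees the whole rack from above.

```bash
python3 -m jog '[[[0,0,0.5],[0,0,0],0.8],[[0,0,0],[0,0,0],0.8],[[0,0,0],[0,0,0],0.9],[[0,0,40],[0,0,0],0.9],[[0,0,50],[0,0,0],0.9]]'
python3 -m jog '[[[-10,25,50],[0,0,0],0.9],[[0,30,50],[0,0,0],0.9],[[0,35,10],[0,0,0],0.9],[[0,0,0],[0,0,0],0.9],[[0,0,0],[0,0,0],0.9]]'
python3 - <<'E'
from h import *
s=snap('wrist','w12.png');print(manip.observe()['position'])
for n,p in dict(cu=(.48587,-.3015,.04),lo=(.48262,-.22957,.041),br=(.47938,-.15764,.034),er=(.47613,-.08572,.023)).items(): print(n,pix(s,p))
im=cv2.imread('pics/w12.png'); cv2.imwrite('pics/w12b.png',cv2.resize(im,(800,600),interpolation=cv2.INTER_CUBIC))
E
```

```text
clock: 28.28
position: [0.4847, -0.3005, 0.1243]
eef_rot: [[-0.049, 0.999, -0.002], [0.999, 0.049, 0.002], [0.002, -0.002, -1.0]]
wrist_force: [0.7, -1.6, -0.6]
finger_gap: 0.896
clock: 28.9
position: [0.4751, -0.2118, 0.2341]
eef_rot: [[-0.048, 0.999, -0.001], [0.999, 0.048, -0.0], [-0.0, -0.001, -1.0]]
wrist_force: [-0.1, -0.4, -0.4]
finger_gap: 0.903
[ 0.47500615 -0.21208574  0.23379366]
cu [266.46952113 240.40099532]
lo [267.15452933 177.98695192]
br [267.78783288 105.18996805]
er [268.38522223  25.03390833]
```

View pics/w12b.png

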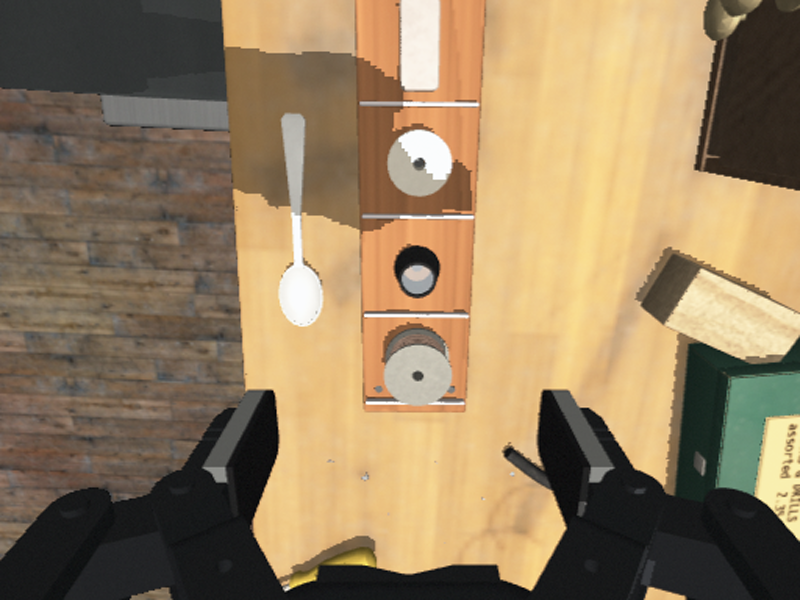

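All four stand upright in their bays. The hole of the copper spool is at (417,376), the loupe's mouth at (417,277), and the brass hole at (419,163), within about 1–2 px of the bay-centre predictions. The eraser is at (420,~40) with its near end at row 90. I'll check that end, then hand in.

```bash
python3 - <<'E'
from h import *
s=snap('wrist');print('pred end',pix(s,(.4773,-.1117,.023))*1.5625,'at',at(s,(419/1.5625,90/1.5625),.023))
e=at(s,(419/1.5625,90/1.5625),.023)
if abs(e[1]+.1117)<.004: print(job.finish_job())
E
```

```text
pred end [419.09323992  85.54568837] at [ 0.47738408 -0.11424682  0.023     ]
the job is handed in; nothing more can be done
None
```

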